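# Turn the spice carousel to the broad jar and hold it

### The job

Take the spice carousel by the wooden bar handle on top of its post and turn it smoothly, without jerks, until the one broad jar stands right at the front, centred over the steel pointer that sticks out of the fixed foot. Do not touch the jars, keep them standing on the turntable, and leave the mug, flat tin, teaspoon and pepper mill where they are. Finish still gripping the handle, holding the turntable still in that position: do not let go.

Things in the scene. Friction and masses are not known exactly. Their poses are not given: they have to be found in the camera images.
- foot: foot of the spice carousel, fast to the worktop: dark steel disc of radius 95 mm under the turntable, with a steel pointer tab 16 mm wide at the front that reaches 168 mm from the axis (38 mm beyond the turntable's edge). Origin: on the turning axis, on the worktop; z up; the pointer lies along its -x axis. Placed and turned differently each time
- turntable: wooden turntable with post and handle; origin on its axis at worktop height, z up, its x axis along the handle bar. Turns on the foot both ways, more than a half turn from the start; friction about 0.06 N m, no spring, stays where left. Radius 130 mm, top face 26 mm, rim 36 mm above the worktop. Four jars stand loose on it about 80 mm from the axis and ride with it, but topple if it is started or stopped with a jerk (above 40 rad/s2)
- handle (a point): wooden bar handle on top of the central post, turning with the turntable: 70 mm long (its x axis), 16 mm wide (its y axis), 30 mm high. This point: centre of the bar, on the turning axis, 185 mm above the worktop; z up. Below it stands the post (16 mm diameter); the jar tops are about 132 mm above the worktop, 38 mm below the bar
- broad_jar: the one broad jar on the carousel, 62 mm across and 101 mm high with a wide flat lid, standing loose among three slimmer, slightly taller spice jars; at the start at about 70 or 140 degrees to either side of the pointer. Origin: centre of its underside, z up. Not to be touched: it is to be brought to the front by turning the turntable
- slim_jar_1: slim round spice jar, 46 mm across, 106 mm high, standing loose on the turntable; origin: centre of its underside, z up. Not to be touched
- slim_jar_2: slim round spice jar, 46 mm across, 106 mm high, standing loose on the turntable; origin: centre of its underside, z up. Not to be touched
- slim_jar_3: slim round spice jar, 46 mm across, 106 mm high, standing loose on the turntable; origin: centre of its underside, z up. Not to be touched
- mug: plain mug, 84 mm across (114 mm with its handle), 94 mm high, bystander on the worktop to the right; origin: centre of its underside
- flat_tin: flat round tin, 86 mm across, 40 mm high, bystander on the worktop to the left; origin: centre of its underside
- spoon: teaspoon, 140 mm long, lying on the worktop near its front edge, bystander; origin: centre of its underside
- mill: wooden pepper mill, 58 mm across, 170 mm high, bystander on the worktop to the left of the carousel; origin: centre of its underside

How it is judged (in metres and radians):
At the end, for the whole second after the job is handed in: Fingers still grip the handle (over 3 N), turntable still (under 0.05 rad/s); broad jar centre within 15 mm of the pointer line, 60 mm or more in front of the axis; all jars upright (0.15 rad) on the turntable within 110 mm of its axis; mug, tin, teaspoon, mill within 30 mm of their starts (contact force between the fingers and turntable above 3 N and distance between the grasp point and handle below 0.05 m and y of broad_jar in the frame of foot between -0.015 and 0.015 m and x of broad_jar in the frame of foot below -0.06 m and angular speed of turntable below 0.05 rad/s and angle between each of broad_jar, slim_jar_1, slim_jar_2, slim_jar_3's own z axis and vertical below 0.15 rad and horizontal distance between each of broad_jar, slim_jar_1, slim_jar_2, slim_jar_3 and foot below 0.11 m and height (world z) of each of broad_jar, slim_jar_1, slim_jar_2, slim_jar_3 above 0.015 m and distance of each of mug, flat_tin, spoon, mill from where it was at the start of the episode below 0.03 m); the arm keeps its last pose, push and grip.
It fails at once if a jar on the carousel is touched by the gripper or arm (over 1 N) (contact force between any of the fingers, the arm and broad_jar above 1 N or contact force between any of the fingers, the arm and slim_jar_1 above 1 N or contact force between any of the fingers, the arm and slim_jar_2 above 1 N or contact force between any of the fingers, the arm and slim_jar_3 above 1 N).
It fails at once if a jar tips over (more than 0.4 rad) (angle between any of broad_jar, slim_jar_1, slim_jar_2, slim_jar_3's own z axis and vertical above 0.4 rad).
It fails at once if the mug, flat tin, teaspoon or pepper mill is shifted by more than 30 mm (distance of any of mug, flat_tin, spoon, mill from where it was at the start of the episode above 0.03 m).
It also fails if it takes over 45 s, if anything falls off the work surface, if the arm or the gripper's body presses on something with over 40 N, if the wrist force passes 120 N, or if a joint passes its speed limit or range.

### The arm

A 6-joint arm with a two-finger parallel gripper is mounted at the origin on a cart in front of the work surface, level with it; the furniture and walls round the work are solid. World frame = base frame: x ahead of the robot, y to its left, z up, the work surface at z = 0. Lengths are in m, angles in degrees, forces in N, time in s.
With the tool pointing down it reaches from about 0.4 to 0.825 m from the base axis. Payload 7 kg.
Tool frame: the origin (TCP) lies between the finger pads; the fingertips stand 19 mm ahead of it and the grasp point (between the pads) is the TCP; y points along the fingers, x is the direction in which the jaws open and shut, and the axes are right-handed (so a half turn about y gives the same grasp; the last joint's range is limited). The gripper opens to 88 mm and grips with 3 to 60 N. Pads are 19 mm wide; open, the fingers measure 130 mm over their backs; the gripper's body (78 mm by 193 mm) begins 47 mm behind the grasp point.
Start: joints at [80.163, 20.546, 0.682, 0, -70.136, -16.507], TCP at [0.3, 0.605, 0.246] pointing down, gripper open.
Joint ranges: [-176.03, 176.03], [-82.01, 121.73], [-58.28, 71.71], [-173.87, 95.51], [-174.79, -0.11], [-173.66, 173.66]. Speed limits (degrees/s): [136.94, 136.94, 172.46, 180, 180, 180].

### API

Orientations are given as [roll, pitch, yaw] about the fixed x, y, z axes, in that order (R = Rz(yaw) Ry(pitch) Rx(roll)).
In Python, from plant import r gives the robot as it stands. The module is installed in compiled form; this text tells all that it offers.
- The arm moves only by the tool jog_arm, never from a script. Its argument "steps" is a list of rows, each a list of 5 numbers: the closure, from 0 (fully open) to 1 (shut), then the shift along the tool's x, y, z in m, then the turn about the tool's y in degrees. In form: [[jaw, x, y, z, turn], ...]. A call has 1 to 12 rows; each row shifts and turns the commanded pose from where the row before left it, along the tool's axes as they then stand; what a row does not reach is not made up. A row lasts 1/12 s, in which the tool goes at most 41.7 mm and 7.16 degrees, less where a joint would pass 70% of its speed; a pose out of reach is approached as far as the arm can. A call with a gripper value outside its range is refused whole. The fingers move at their own pace and stop on an object; "squeeze" is the grip in N (left out, the last holds). Time passes only in rows, so rows that do not move let the fingers close. It gives the time, the measured TCP pose, the force and the opening at its end, in the units of the state.
- r.get_state(): the state, without advancing time (a new reading comes with each control period).
- r.capture(name): name is "side" or "top"; returns a dict with "image" (420x560x3 uint8, red, green, blue), "vfov" (degrees; the focal length in pixels is half the picture's height over the tangent of half this angle, whatever the lens; pixels are square), "cx", "cy" (the principal point, pixels), "R" (3x3) and "t" (3): a world point X has camera coordinates R X + t. Camera axes: x right, y down, z forward; pixel columns grow to the right and rows downward; lengths in m; the calibration is good to about 2 mm. A picture is of the moment at which its call begins. There is no depth.
- r.close_job(): hands the job in, once; it reports no verdict.
The state is a dict: "time_s": time; "joints": joint angles; "qd": joint speeds; "joint_torque": joint torques, N m; "tcp_pos": TCP position; "eef_rot": TCP orientation; "contact_force": force on the tool from outside, world axes, zero at the start; "moment": the same for the moment, N m; "gripper_width": finger opening in m.
Only numpy, scipy, OpenCV 4.12 (cv2) and the standard library are available. Lean on these libraries where they do the work, as an engineer would, in place of code of your own. Each camera call takes 0.05 s, during which the arm holds its last target.

## Working session

There is one attempt and no reset: what is moved stays moved. The work goes in short steps, Python scripts to look and compute and a tool call to move; the robot and the scene stay as the last step left them, time stands still between calls to the robot, and variables do not carry over. Pictures are saved under pics/ and viewed, and the job is handed in when it is done.

Besides the shell and the picture viewer there is one more tool, called after "Request:" in YAML: its name, and indented under it one key for each argument. jog_arm: Moves the arm, as the interface text tells. Its arguments: {"type":"object","properties":{"steps":{"type":"array","items":{"type":"array","items":{"type":"number"}}},"squeeze":{"type":"number"}},"required":["steps"]}

```bash
mkdir -p pics; python3 - <<'E'
from plant import r
import cv2,numpy as np
s=r.get_state()
for k in s: print(k,s[k])
for n in("side","top"):
    c=r.capture(n); cv2.imwrite(f"pics/{n}0.png",cv2.cvtColor(c["image"],cv2.COLOR_RGB2BGR))
    print(n,c["vfov"],c["cx"],c["cy"],c["R"],c["t"])
E
```

```text
time_s 0.0
joints [ 8.01631199e+01  2.05912235e+01  6.33771624e-01 -2.14166706e-02
 -7.01353546e+01 -1.65055943e+01]
qd [ 0.04307217  0.00116348  0.02287024 -0.07034876  0.0699732  -0.09297739]
joint_torque [-1.52482065e-03 -5.82712448e+01  2.93063629e+01  6.99763566e+00
  6.81553240e-03 -1.59062547e-04]
tcp_pos [0.2993464  0.6044803  0.24462095]
eef_rot [-8.99929335e+01 -9.47025517e-02 -1.16349774e+02]
contact_force [-0.54836209 -0.20826234 -0.25454983]
moment [-0.07987322 -0.00713141 -0.00629876]
gripper_width 0.08744317208151549
side 42.26565058148491 274.5823269623804 207.46837742231074 [[ 0.90488187 -0.42499118  0.02390192]
 [-0.16311001 -0.39806131 -0.90274156]
 [ 0.39317163  0.81297582 -0.42951878]] [-0.39142723  0.2069881   1.42846939]
top 52.97645239095349 286.92675550651956 205.63153270769757 [[ 0.28674012 -0.95798967 -0.00599183]
 [-0.93002077 -0.27685698 -0.24168488]
 [ 0.22987274  0.07487328 -0.97033629]] [-0.10884734  0.4792451   1.30910849]
```

View pics/side0.png

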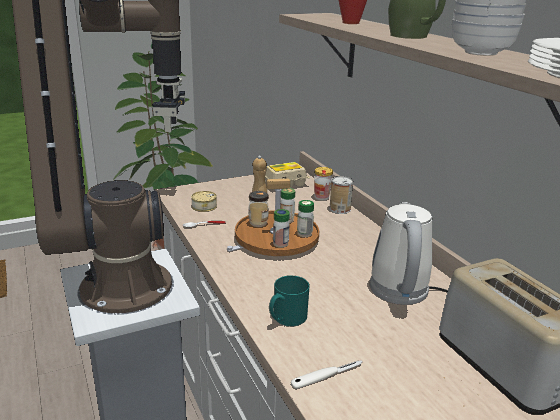

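View pics/top0.png

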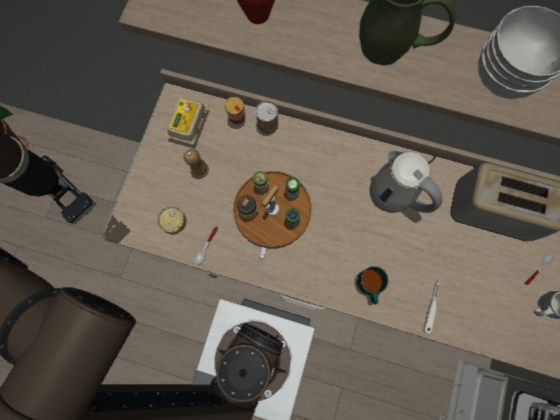

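```bash
cat > h.py <<'E'
from plant import r
import cv2,numpy as np
def cam(n): return r.capture(n)
def f(c): return 210/np.tan(np.radians(c["vfov"]/2))
def ray(c,u,v,z):
    d=c["R"].T@np.array([(u-c["cx"])/f(c),(v-c["cy"])/f(c),1]); o=-c["R"].T@c["t"]
    return o+d*(z-o[2])/d[2]
def proj(c,X):
    p=c["R"]@np.asarray(X,float)+c["t"]; return np.array([c["cx"],c["cy"]])+f(c)*p[:2]/p[2]
def save(c,name,u0,v0,u1,v1):
    k=min(800//(u1-u0),600//(v1-v0)); im=cv2.cvtColor(c["image"],cv2.COLOR_RGB2BGR)[v0:v1,u0:u1]
    cv2.imwrite("pics/"+name,cv2.resize(im,None,fx=k,fy=k,interpolation=cv2.INTER_CUBIC)); return k
E
python3 - <<'E'
from h import *
c=cam("top"); print(save(c,"t1.png",222,160,322,265))
c=cam("side"); print(save(c,"s1.png",220,150,340,260))
E
```

```text
5
5
```

View pics/t1.png

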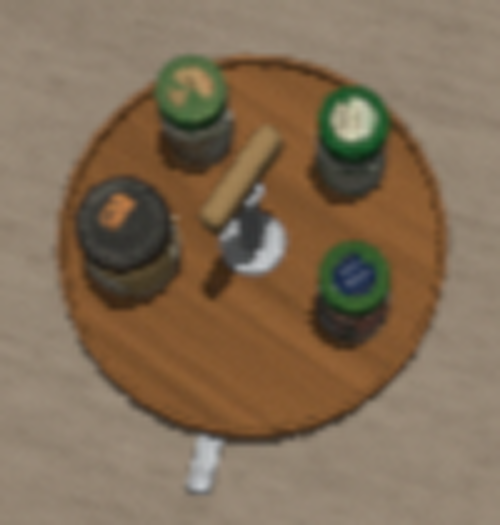

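View pics/s1.png

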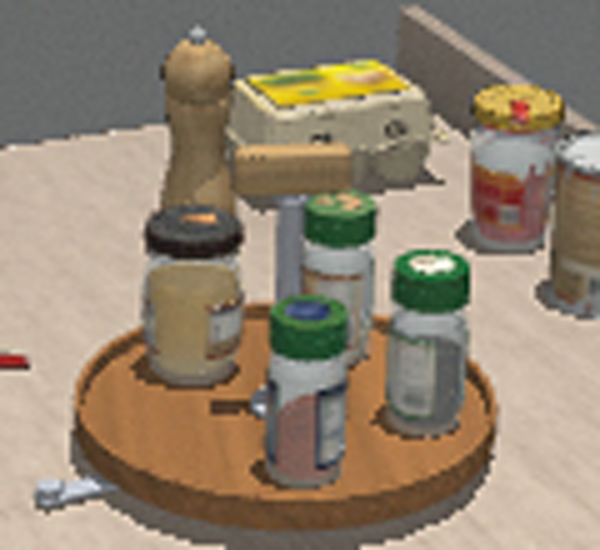

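```bash
python3 - <<'E'
from h import *
c=cam("top")
P=lambda x,y,z: ray(c,222+(x+.5)/5-.5,160+(y+.5)/5-.5,z)
# rim: mask orange-brown
hsv=cv2.cvtColor(c["image"],cv2.COLOR_RGB2HSV)
m=((hsv[...,0]<20)&(hsv[...,1]>120)).astype(np.uint8); w=np.zeros_like(m); w[160:265,222:322]=1; m*=w
cn=max(cv2.findContours(m,0,1)[0],key=cv2.contourArea); h=cv2.convexHull(cn)[:,0]
Q=np.array([ray(c,u,v,.036)[:2] for u,v in h])
A=np.c_[2*Q,np.ones(len(Q))]; s=np.linalg.lstsq(A,(Q**2).sum(1),rcond=None)[0]
print("axis from rim",s[:2],np.sqrt(s[2]+s[0]**2+s[1]**2))
e1,e2=P(270,131,.2),P(210,218,.2); print("bar",e1,e2,(e1+e2)/2,np.linalg.norm(e1-e2),np.degrees(np.arctan2(*(e1-e2)[1::-1])))
a=s[:2]
for z in(.0,.01,.02):
    t=P(200,490,z)[:2]-a; t2=P(208,440,z)[:2]-a
    print("ptr",z,t,np.hypot(*t),np.degrees(np.arctan2(t[1],t[0])),np.hypot(*t2),np.degrees(np.arctan2(t2[1],t2[0])))
for n,x,y,z in(("broad",124,221,.127),("s1",194,88,.132),("s2",353,122,.132),("s3",355,274,.132)):
    j=P(x,y,z)[:2]-a; print(n,j+a,np.hypot(*j),np.degrees(np.arctan2(j[1],j[0])))
E
```

```text
axis from rim [0.47324382 0.07935054] 0.12801918888716385
bar [0.50478555 0.07090715 0.2       ] [0.44446609 0.08888016 0.2       ] [0.47462582 0.07989366 0.2       ] 0.0629401725204245 -16.592148182446298
ptr 0.0 [-0.16151939 -0.01273181] 0.16202041070669865 -175.49296409963318 0.12870425992836576 -176.49789964087
ptr 0.01 [-0.1624991  -0.01371509] 0.1630768609451821 -175.17561246345258 0.12998591090198597 -176.08262996436878
ptr 0.02 [-0.16347882 -0.01469837] 0.16413824967067644 -174.86235558521173 0.13127425661973935 -175.6754902888671
broad [0.44404552 0.14890604] 0.07543545737591274 112.77189253577008
s1 [0.53687496 0.13261231] 0.08298033857386171 39.930656730912446
s2 [0.54391092 0.03126391] 0.0854760966647154 -34.23399961477832
s3 [0.45147129 0.00262776] 0.07975229618435986 -105.84297996732008
```

Request:
jog_arm:
  steps:
    - [0,0.01,0,0.01,0]
    - [0,0.02,0,0.02,0]
    - [0,0.025,0,0.025,0]
    - [0,0.025,0,0.025,0]
    - [0,0.025,0,0.025,0]
    - [0,0.025,0,0.025,0]
    - [0,0.025,0,0.025,0]
    - [0,0.025,0,0.025,0]
    - [0,0.025,0,0.025,0]
    - [0,0.025,0,0.025,0]
    - [0,0.025,0,0.025,0]
    - [0,0.025,0,0.025,0]
  squeeze: 20

```text
time_s: 1.25
tcp_pos: [0.4262, 0.2275, 0.2458]
eef_rot: [-90.0, 0.0, -116.3]
contact_force: [1.0, 0.2, 0.3]
gripper_width: 0.0877
```

Request:
jog_arm:
  steps:
    - [0,0.025,0,0.025,0]
    - [0,0.025,0,0.025,0]
    - [0,0.025,0,0.02,0]
    - [0,0.02,0,0.019,0]
    - [0,0.0187,0,0.0151,0]
    - [0,0,0,0,-5]
    - [0,0,0,0,-4.8]
    - [0,0,0,0,0]
    - [0,0,0,0,0]
    - [0,0,0,0,0]

```text
time_s: 2.08
tcp_pos: [0.4688, 0.0816, 0.2456]
eef_rot: [-90.0, 0.0, -106.7]
contact_force: [-0.0, 0.6, 0.3]
gripper_width: 0.0876
```

```bash
python3 - <<'E'
from h import *
s=r.get_state(); print(s["tcp_pos"],s["eef_rot"],s["contact_force"],s["joints"],s["time_s"])
c=cam("top"); save(c,"t2.png",200,140,340,265)
c=cam("side"); save(c,"s2.png",200,50,360,260)
E
```

```text
[0.46884726 0.08156461 0.24560685] [-8.99956682e+01  5.95211312e-03 -1.06685005e+02] [-0.02111704  0.6202362   0.31261885] [ 3.36365485e+01  1.44280341e+00 -2.35073016e+01 -5.14433645e-04
 -6.50425482e+01  3.96786633e+01] 2.0833
```

View pics/t2.png

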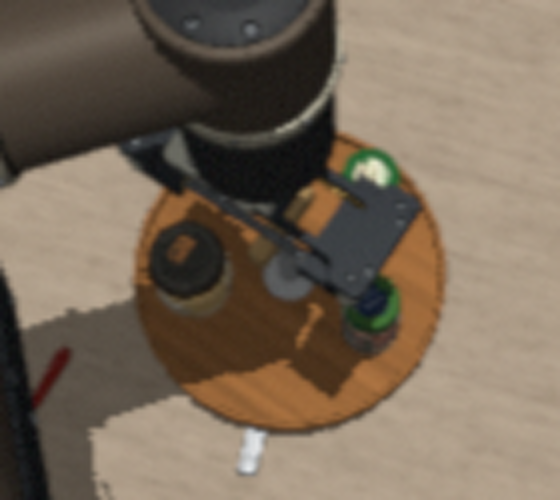

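View pics/s2.png

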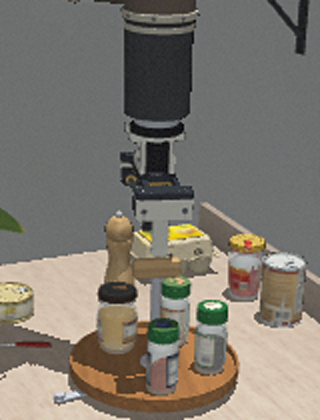

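Request:
jog_arm:
  steps:
    - [0,0,0.005,0.005,0]
    - [0,0,0.012,0,0]
    - [0,0,0.015,0,0]
    - [0,0,0.015,0,0]
    - [0,0,0.008,0,0]
    - [0,0,0.003,0,0]
    - [0,0,0,0,0]
    - [0,0,0,0,0]

```text
time_s: 2.85
tcp_pos: [0.4743, 0.0803, 0.188]
eef_rot: [-90.0, 0.0, -106.5]
contact_force: [-1.0, 0.6, -0.3]
gripper_width: 0.0876
```

```bash
python3 - <<'E'
from h import *
s=r.get_state(); print(s["tcp_pos"],s["eef_rot"],s["contact_force"],s["time_s"])
c=cam("top"); save(c,"t3.png",200,140,340,265)
c=cam("side"); save(c,"s3.png",230,110,330,260)
E
```

```text
[0.47427335 0.08032891 0.18797078] [-8.99727251e+01  2.84569467e-03 -1.06536225e+02] [-0.96446846  0.56722251 -0.31136956] 2.85
```

View pics/t3.png

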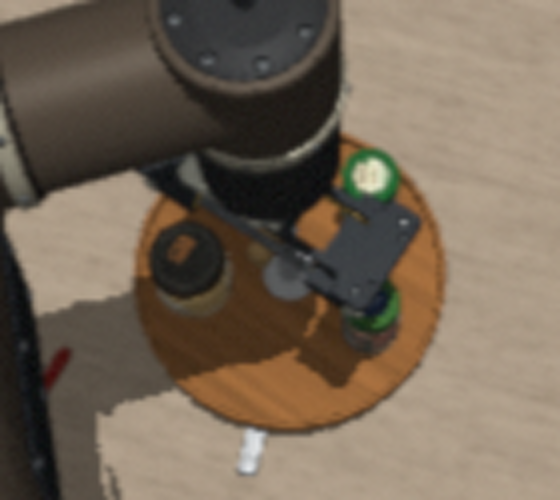

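View pics/s3.png

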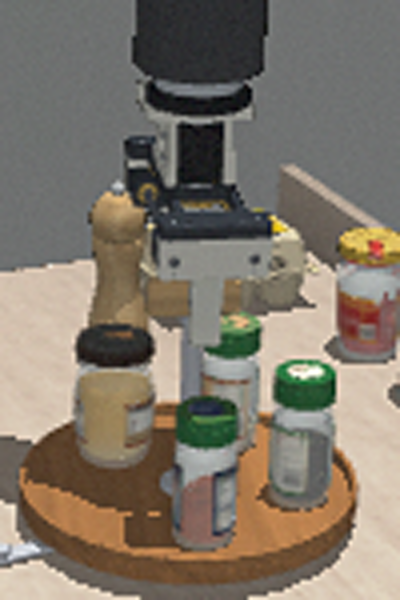

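Request:
jog_arm:
  steps:
    - [0.2,0,0,0,0]
    - [0.4,0,0,0,0]
    - [0.6,0,0,0,0]
    - [0.7,0,0,0,0]
    - [0.75,0,0,0,0]
    - [0.8,0,0,0,0]
    - [0.83,0,0,0,0]
    - [0.86,0,0,0,0]
    - [0.9,0,0,0,0]
    - [1,0,0,0,0]
    - [1,0,0,0,0]
    - [1,0,0,0,0]
  squeeze: 15

```text
time_s: 3.95
tcp_pos: [0.4745, 0.0816, 0.1876]
eef_rot: [-90.0, 0.2, -106.5]
contact_force: [0.3, 6.5, -1.6]
gripper_width: 0.0218
```

```bash
python3 - <<'E'
from h import *
s=r.get_state(); print(s["tcp_pos"],s["eef_rot"],s["contact_force"],s["moment"],s["gripper_width"])
E
```

```text
[0.47447377 0.08162426 0.18764201] [ -89.95844699    0.16716736 -106.54082029] [ 0.3141225   6.53487478 -1.64467367] [ 2.41216848 -0.03643964  0.04743902] 0.021766424716416145
```

Request:
jog_arm:
  steps:
    - [1,-0.001,0,0,0]
    - [1,-0.001,0,0,0]
    - [1,0,0,0,0]
    - [1,0,0,0,0]
    - [1,0,0,0,0]
    - [1,0,0,0,0]

```text
time_s: 4.45
tcp_pos: [0.4744, 0.0819, 0.1876]
eef_rot: [-90.0, -0.0, -106.5]
contact_force: [0.6, -1.0, -1.0]
gripper_width: 0.0216
```

```bash
python3 - <<'E'
from h import *
s=r.get_state(); print(s["contact_force"],s["moment"],s["gripper_width"])
c=cam("top"); save(c,"t4.png",200,140,340,265)
c=cam("side"); save(c,"s4.png",240,150,310,215)
E
```

```text
[ 0.62804917 -0.9895246  -1.04623254] [-0.19970376 -0.28441871  0.05334138] 0.021560309560273466
```

View pics/t4.png

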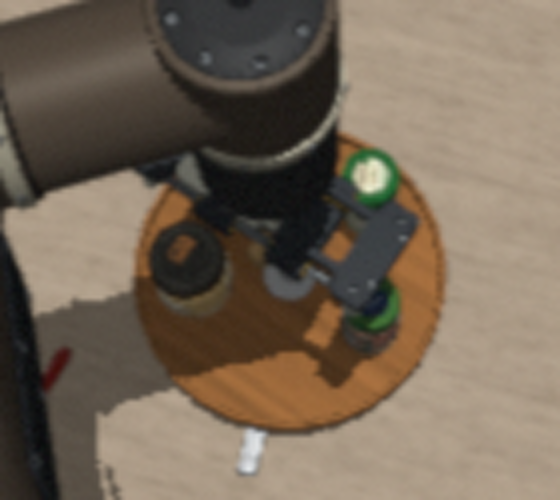

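View pics/s4.png

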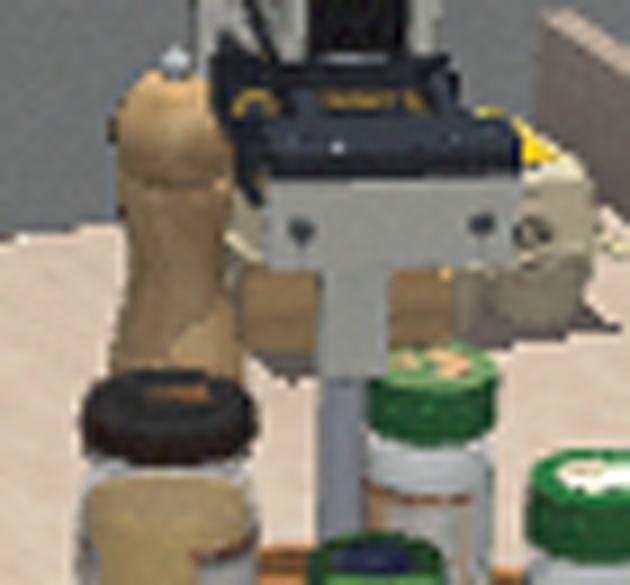

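Request:
jog_arm:
  steps:
    - [1,0,0,0,-0.4]
    - [1,0,0,0,-0.8]
    - [1,0,0,0,-1.2]
    - [1,0,0,0,-1.6]
    - [1,0,0,0,-2]
    - [1,0,0,0,-2]
    - [1,0,0,0,-2]
    - [1,0,0,0,-1.6]
    - [1,0,0,0,-1.2]
    - [1,0,0,0,-0.8]
    - [1,0,0,0,-0.4]
    - [1,0,0,0,0]
  squeeze: 20

```text
time_s: 5.55
tcp_pos: [0.4743, 0.0818, 0.1875]
eef_rot: [-90.0, -0.0, -92.5]
contact_force: [1.0, -4.7, 0.2]
gripper_width: 0.0213
```

```bash
python3 - <<'E'
from h import *
s=r.get_state(); print(s["tcp_pos"],s["eef_rot"],s["contact_force"],s["moment"],s["gripper_width"],s["joints"])
c=cam("top"); save(c,"t5.png",200,140,340,265)
c=cam("side"); save(c,"s5.png",220,140,340,260)
E
```

```text
[0.47432845 0.08175314 0.18754654] [-9.00125277e+01 -3.69985877e-02 -9.25223339e+01] [ 0.99005192 -4.67633524  0.15261342] [-1.72512149 -0.60056998 -0.01957485] 0.02133628473358436 [ 3.32811542e+01  4.97505137e+00 -2.78964353e+01  2.69916198e-02
 -5.71603209e+01  5.41818643e+01]
```

View pics/t5.png

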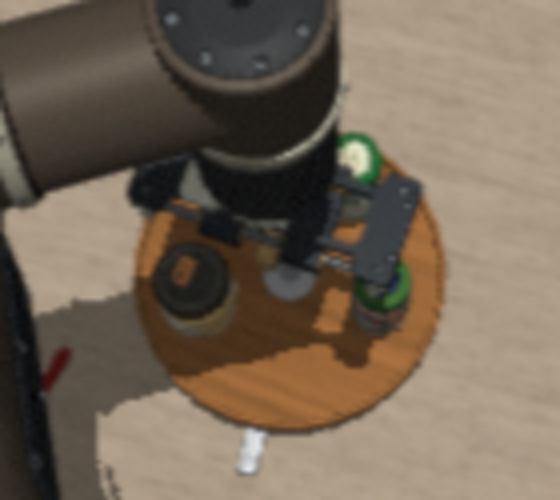

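View pics/s5.png

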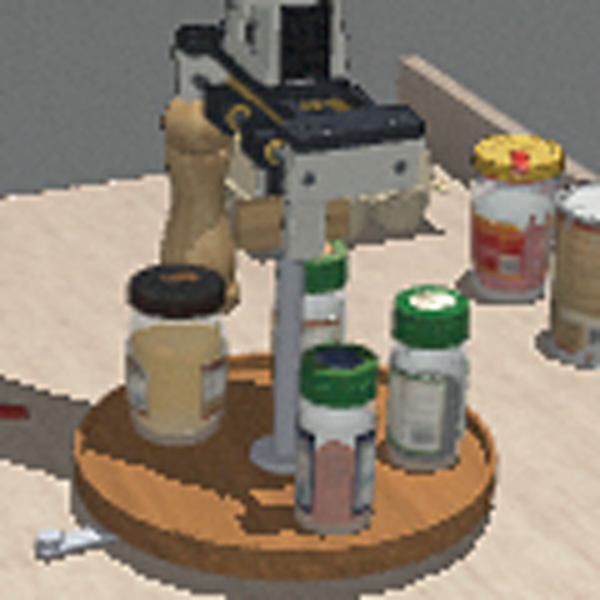

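```bash
cat >> h.py <<'E'
def lid(c,u0,v0):
    g=c["image"].max(axis=2); m=np.zeros(g.shape,np.uint8)
    return None
def ang(u,v,c,z=.127,a=(.474,.0797)):
    p=ray(c,u,v,z)[:2]-a; return np.hypot(*p),np.degrees(np.arctan2(p[1],p[0]))%360
E
python3 - <<'E'
from h import *
c=cam("top")
print(ang(246.4,203.8,c),ang(200+192.5/4-.5,140+280.5/4-.5,c))
E
```

```text
(np.float64(0.07541052456448155), np.float64(113.40442513661434)) (np.float64(0.07578954204912136), np.float64(127.79241849086051))
```

Request:
jog_arm:
  steps:
    - [1,0.0005,0,0,-0.4]
    - [1,0.0005,0,0,-0.8]
    - [1,0,0,0,-1.2]
    - [1,0,0,0,-1.6]
    - [1,0,0,0,-2]
    - [1,0,0,0,-2.4]
    - [1,0,0,0,-2.4]
    - [1,0,0,0,-2]
    - [1,0,0,0,-1.6]
    - [1,0,0,0,-1.2]
    - [1,0,0,0,-0.8]
    - [1,0,0,0,-0.4]

```text
time_s: 6.7
tcp_pos: [0.4744, 0.0812, 0.1876]
eef_rot: [-90.0, 0.0, -75.7]
contact_force: [1.0, -0.7, 0.9]
gripper_width: 0.0214
```

Request:
jog_arm:
  steps:
    - [1,0,0,0,-0.4]
    - [1,0,0,0,-0.8]
    - [1,0,0,0,-1.2]
    - [1,0,0,0,-1.6]
    - [1,0,0,0,-2]
    - [1,0,0,0,-2.4]
    - [1,0,0,0,-2.4]
    - [1,0,0,0,-2]
    - [1,0,0,0,-1.6]
    - [1,0,0,0,-1.2]
    - [1,0,0,0,-0.8]
    - [1,0,0,0,-0.4]

```text
time_s: 7.7
tcp_pos: [0.4745, 0.0809, 0.1876]
eef_rot: [-90.0, -0.0, -58.9]
contact_force: [3.4, -3.7, -0.4]
gripper_width: 0.0207
```

```bash
python3 - <<'E'
from h import *
s=r.get_state(); print(s["tcp_pos"],s["eef_rot"],s["contact_force"],s["moment"],s["gripper_width"],s["joints"])
c=cam("top"); save(c,"t6.png",200,140,340,265)
c=cam("side"); save(c,"s6.png",220,140,340,260)
E
```

```text
[0.47451337 0.08094939 0.18759551] [-8.99978131e+01 -2.05175848e-02 -5.88818791e+01] [ 3.35046437 -3.68826369 -0.38062434] [-1.3445375  -1.17172945 -0.07814183] 0.020703340976341727 [ 3.31790310e+01  4.95842313e+00 -2.79070465e+01  2.45054636e-02
 -5.71330851e+01  8.79257918e+01]
```

View pics/t6.png

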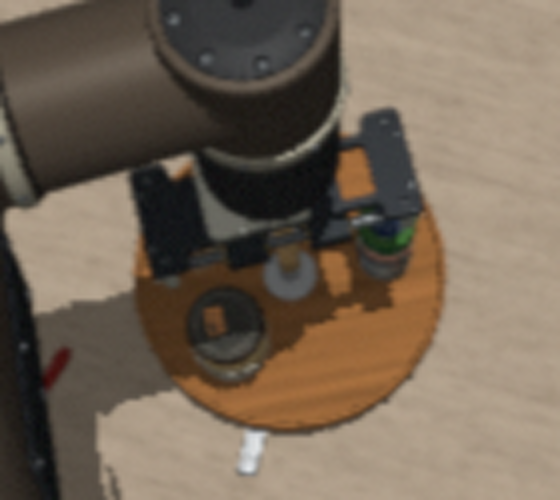

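View pics/s6.png

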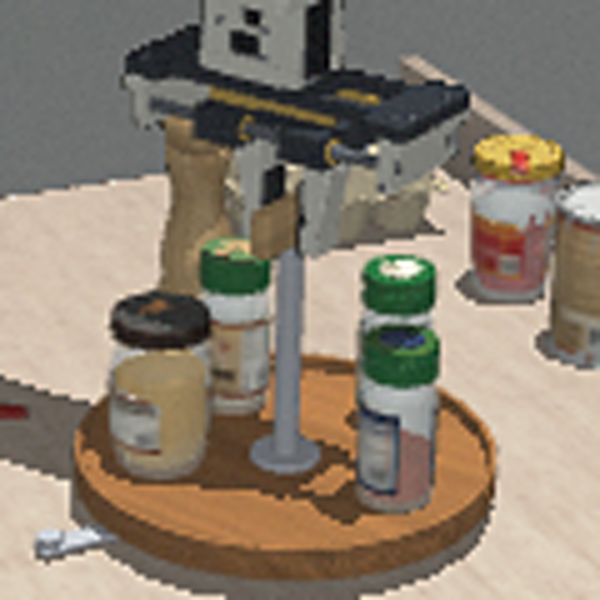

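```bash
python3 - <<'E'
from h import *
c=cam("top")
print(ang(200+226/4-.4,140+328/4-.4,c))
print([ang(200+x/4-.4,140+y/4-.4,c,.008) for x,y in((246,474),(255,436),(250,455))])
E
```

```text
(np.float64(0.0784083323209315), np.float64(162.54281743315212))
[(np.float64(0.16558045774327387), np.float64(184.43104911552982)), (np.float64(0.13361914894189386), np.float64(184.5024599477269)), (np.float64(0.14972999446056498), np.float64(184.30953841625984))]
```

Jar at 162.5°, pointer at 184.4°: 22° remain. Turn 19 more, then measure again.

Request:
jog_arm:
  steps:
    - [1,0.0005,0,0,-0.4]
    - [1,0,0,0,-0.8]
    - [1,0,0,0,-1.2]
    - [1,0,0,0,-1.8]
    - [1,0,0,0,-2.2]
    - [1,0,0,0,-2.6]
    - [1,0,0,0,-2.6]
    - [1,0,0,0,-2.4]
    - [1,0,0,0,-2]
    - [1,0,0,0,-1.4]
    - [1,0,0,0,-1]
    - [1,0,0,0,-0.6]

```text
time_s: 8.85
tcp_pos: [0.4748, 0.0806, 0.1876]
eef_rot: [-90.0, -0.0, -39.9]
contact_force: [3.2, -3.6, -0.8]
gripper_width: 0.0211
```

Request:
jog_arm:
  steps:
    - [1,0,0,0,-0.2]
    - [1,0,0,0,0]
    - [1,0,0,0,0]

```text
time_s: 9.1
tcp_pos: [0.4748, 0.0806, 0.1876]
eef_rot: [-90.0, -0.0, -39.7]
contact_force: [4.0, -4.2, -1.3]
gripper_width: 0.0208
```

```bash
python3 - <<'E'
from h import *
s=r.get_state(); print(s["tcp_pos"],s["eef_rot"],s["contact_force"],s["moment"],s["gripper_width"])
c=cam("top"); save(c,"t7.png",222,180,322,265)
c=cam("side"); save(c,"s7.png",220,140,340,260)
E
```

```text
[0.47478581 0.08060932 0.18760135] [-8.99929270e+01 -1.55662014e-02 -3.97378356e+01] [ 4.03670233 -4.18703389 -1.25145448] [-1.44753886 -1.45350544 -0.09251023] 0.02078783892250019
```

View pics/t7.png

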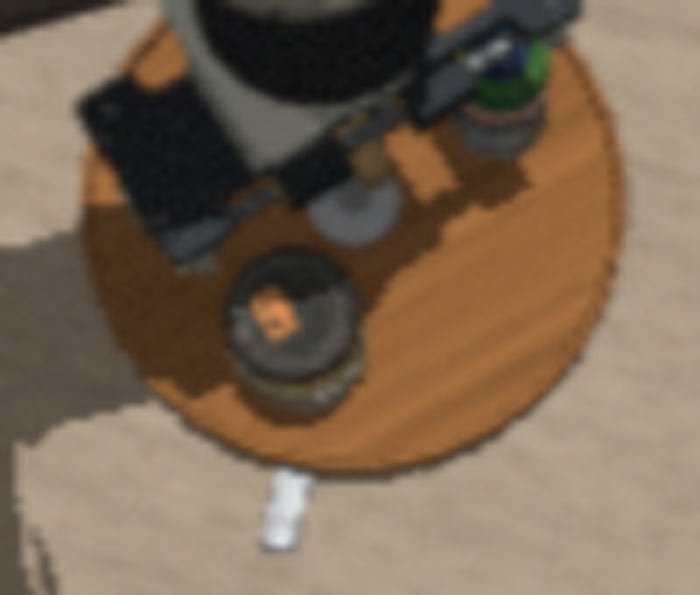

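View pics/s7.png

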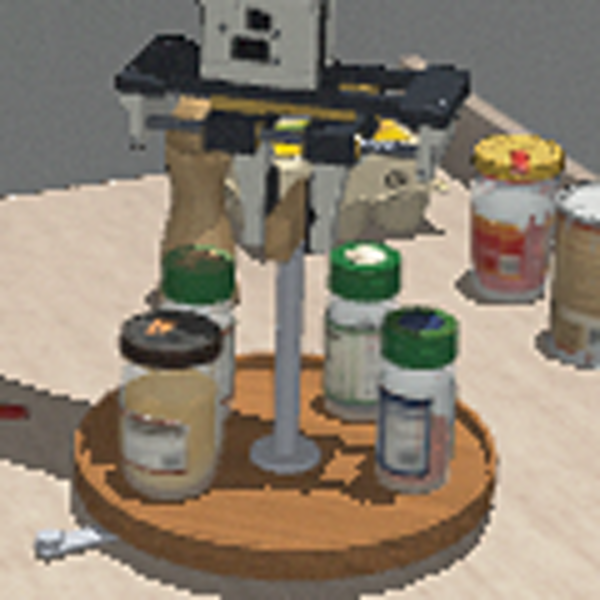

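```bash
python3 - <<'E'
from h import *
c=cam("top")
print(ang(222+293/7-.43,180+313/7-.43,c), ray(c,222+293/7-.43,180+313/7-.43,.127))
print([ang(222+x/7-.43,180+y/7-.43,c,.008) for x,y in((279,548),(293,480))])
d=cam("side")
print(ang(220+172/5-.4,140+334/5-.4,d),ray(d,220+172/5-.4,140+334/5-.4,.127))
print(ang(220+40/5-.4,140+543/5-.4,d,.008))
# rim by side
print(ang(220+285/5-.4,140+455/5-.4,d,.028),ray(d,220+285/5-.4,140+455/5-.4,.028))
E
```

```text
(np.float64(0.07637631043298466), np.float64(180.30368726711882)) [0.39762476 0.07929518 0.127     ]
[(np.float64(0.16457925250995334), np.float64(184.73219061223327)), (np.float64(0.13208929221586116), np.float64(184.46292300997325))]
(np.float64(0.07557653316268596), np.float64(182.3829321029814)) [0.39848882 0.07655768 0.127     ]
(np.float64(0.16179756327661562), np.float64(182.94826050109722))
(np.float64(0.004132371211725558), np.float64(37.13006538907101)) [0.4772946  0.08219441 0.028     ]
```

Request:
jog_arm:
  steps:
    - [1,0,0,0,-0.2]
    - [1,0,0,0,-0.4]
    - [1,0,0,0,-0.6]
    - [1,0,0,0,-0.6]
    - [1,0,0,0,-0.6]
    - [1,0,0,0,-0.4]
    - [1,0,0,0,-0.4]
    - [1,0,0,0,-0.2]
    - [1,0,0,0,0]
    - [1,0,0,0,0]
    - [1,0,0,0,0]
    - [1,0,0,0,0]

```text
time_s: 10.3
tcp_pos: [0.4748, 0.0806, 0.1876]
eef_rot: [-90.0, -0.0, -36.3]
contact_force: [3.5, -3.5, -0.4]
gripper_width: 0.0212
```

```bash
python3 - <<'E'
from h import *
s=r.get_state(); print(s["tcp_pos"],s["eef_rot"],s["qd"],s["contact_force"],s["gripper_width"])
c=cam("top"); save(c,"t8.png",222,180,322,265)
d=cam("side"); save(d,"s8.png",200,140,340,260)
E
```

```text
[0.47482439 0.0805605  0.1876045 ] [-8.99977902e+01 -2.17897772e-02 -3.63358322e+01] [-0.00349316  0.04248215 -0.02842064 -0.08249375  0.03815792  0.00789706] [ 3.47254193 -3.52946099 -0.40050435] 0.02121344107576572
```

View pics/t8.png

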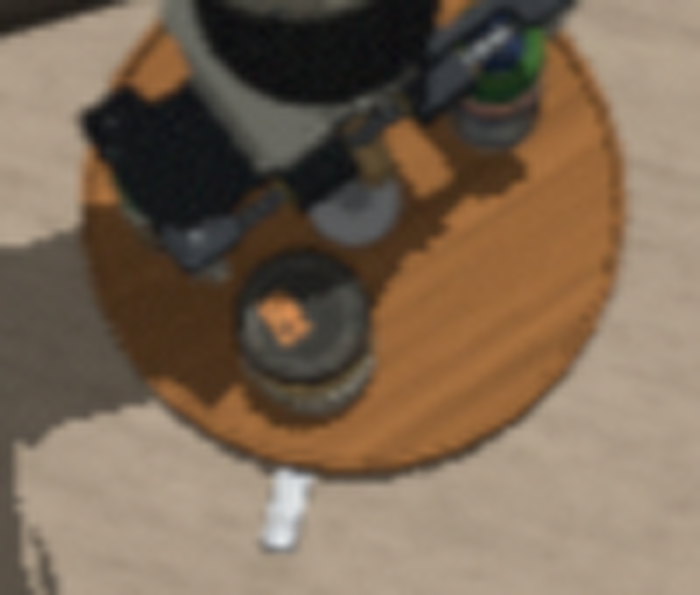

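View pics/s8.png

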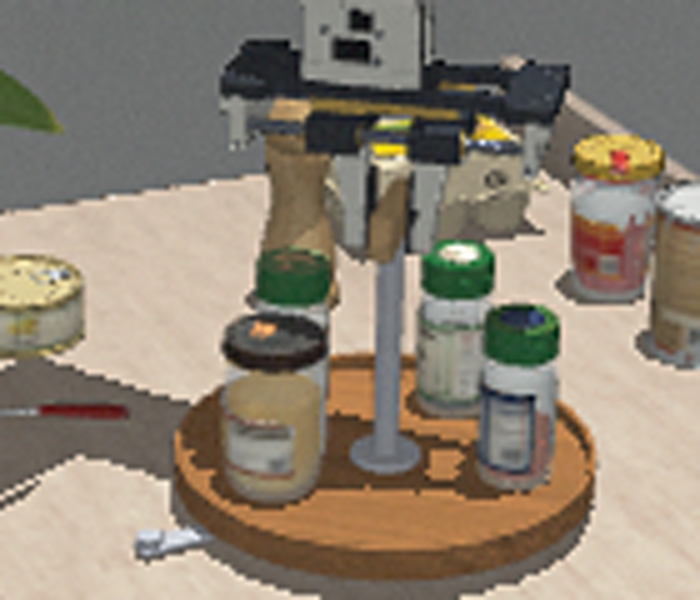

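```bash
python3 - <<'E'
from h import *
c=cam("top"); d=cam("side")
a=np.array([.474,.0797])
for nm,k,u0,v0,L,T,b in(("top",c,222,180,(304,314),(279,548),7),("side",d,200,140,(275,338),(140,545),5)):
    l=ray(k,u0+L[0]/b-.43,v0+L[1]/b-.43,.127)[:2]-a
    for z in(.004,.012):
        t=ray(k,u0+T[0]/b-.43,v0+T[1]/b-.43,z)[:2]-a; e=t/np.hypot(*t)
        print(nm,z,l,t,"off",e[0]*l[1]-e[1]*l[0],"along",l@e)
E
```

```text
top 0.004 [-0.0754314  -0.00512463] [-0.16362913 -0.01318338] off -0.0009497012874110158 along 0.0755993098033839
top 0.012 [-0.0754314  -0.00512463] [-0.16440733 -0.01397169] off -0.0012810769763684947 along 0.07559442054188886
side 0.004 [-0.07604    -0.00860319] [-0.16002    -0.00378321] off 0.006803547146663704 along 0.07622210091863493
side 0.012 [-0.07604    -0.00860319] [-0.16486166 -0.01690052] off 0.0008038662428022916 along 0.07652091688741795
```

```bash
python3 - <<'E'
from plant import r
print(r.close_job())
s=r.get_state(); print(s["time_s"],s["tcp_pos"],s["gripper_width"])
E
```

```text
the job is handed in; nothing more can be done
None
the job is handed in; nothing more can be done
```

I gripped the bar handle with a 20 N squeeze and turned the carousel about 70° counter-clockwise in small ramped steps. I handed the job in at about 10.4 s with the gripper still closed on the handle.

**Position:** in the last top picture the broad jar's lid is about 1 mm from the pointer line and about 76 mm in front of the axis. The side view gave 1 to 7 mm off the line, depending on the height I assumed for the pointer tip. Both are inside the 15 mm limit.

**Jars and bystanders:** in the last pictures all four jars stand upright on the turntable. I judged the mug, flat tin, teaspoon and mill undisturbed by eye. The tin, spoon and mill are at least partly visible in the last cropped pictures. I did not look at the mug again after the start, and I did not measure any of the four. The arm did not come near them.

**Grip:** the gripper reported an opening of about 21 mm on a 16 mm bar. I could not explain the difference, but the turntable followed the gripper degree for degree. The grip force itself is the commanded value, not a measured one.

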